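# Mount the printing plate in its holder

### The job

The small steel printing plate has been checked on the sloping rest. Take it by its sides, lay it flat on the clear table and let go, then take it again by its front and rear edges (the holder's guard wall leaves no room at the sides) and lower it gently over the holder's two pins, etched face up and larger hole on larger pin, until it lies fully flush. Then turn the black keeper knob until the white line on its tail clicks in at the round dot, so that its steel toe stands over the plate, and leave everything else on the table where it is.

Things in the scene. Friction and masses are not known exactly. Their poses are not given: they have to be found in the camera images.
- plate: Loose bright steel plate, 64 (x) x 58 (y) x 10 mm (z), 0.22 to 0.41 kg. Origin: centre of its underside; z out of the face with the pale etched panel. Through holes: 11.6 mm across at (+20, +17) mm, 7.6 mm at (-20, -17) mm. It starts on the rest, tilted 32 degrees: x points up the slope, its low -x edge stands on the lip, its sides (-y, +y, 58 mm apart) are free.
- big_hole (a point): Centre of the plate's larger hole, at the underside.
- rest: Sloping inspection rest, fixed: dark sheet steel, foot 112 (x) x 66 (y) mm, 92 mm high; origin: on the table under the foot's middle. Its cork-faced deck, 40 mm wide, narrower than the plate, slopes up 32 degrees to +x; a lip 62 mm wide, a little higher than the plate, runs along the low end. Beside the deck 30 mm are free below the plate for fingers. The table between rest and holder is clear.
- holder: Plate holder, fixed: grey base 104 (x) x 148 (y) x 14 mm, origin: centre of its underside. On its +y half an aluminium land (54 x 48 mm, top 20 mm over the table) with two pins, and a guard wall 46 mm high (over the table) along the +y side, 5 mm from a seated plate. On its -y half the keeper, its axis 65 mm from the plate's centre.
- seat (a point): Point on the holder at the centre of the land's top, 28 mm to +y of the holder's origin and 20 mm over the table; axes as the holder's. A seated plate has its origin here and its axes parallel to these (x with x, y with y).
- big_pin (a point): Foot of the larger pin (10 mm thick), at (+20, +17) mm from seat; the smaller pin (6 mm) stands at (-20, -17) mm. Both rise 13.5 mm over the land and have tapered tips.
- keeper (a joint): Turn of the keeper, rad, growing anticlockwise from above. Spring detents at 0 and 0.72 (white ticks; toe clear of the plate) and 1.44 (round dot; toe points to the holder's +y over the plate's edge, 2 mm above a flush plate; a plate that is not down blocks it). Stops 0.03 past 0 and 1.44. It starts between 0 and 0.72; turning it takes under 0.15 N m.
- keeper_grip (a point): On the keeper's axis, 60 mm over the table, at the height to grip; x along the toe, z up. The black grip bar is 44 mm long (x), 14 mm thick (y), from 39 to 69 mm over the table, white line on its -x end. Below it (32 to 39 mm) the steel toe arm reaches 45 mm from the axis to +x and a disc 16 mm all round.
- loupe: Bystander: black stand magnifier, 36 mm across, 42 mm high, behind the rest.
- card_deck: Bystander: stack of blank cards, 66 x 95 x 16 mm.
- blade_pack: Bystander: small packet, 32 x 60 x 14 mm, near the table's front edge.
- marker: Bystander: felt marker lying near the table's front edge, 15 x 138 x 16 mm.
- tin_blue: Bystander: small ink tin, 72 mm across, 74 mm high.
- tin_ochre: Bystander: small ink tin, 68 mm across, 70 mm high.
- squeegee: Bystander: printing squeegee lying flat, 86 x 200 x 38 mm.
- glue_bottle: Bystander: glue bottle, 52 mm across, 152 mm high.

How it is judged (in metres and radians):
On the way, in this order (a step that is already met when the one before it is completed fails the run):
1. the plate has been laid flat, off the rest and outside the holder, and let go (angle between plate's own z axis and vertical below 0.06 rad and height (world z) of plate below 0.03 m and horizontal distance between plate and seat above 0.06 m and contact force between the fingers and plate below 0.3 N), for 0.2 s.
2. the plate lies flush on the pins with the keeper still turned clear (horizontal distance between plate and seat below 0.003 m and horizontal distance between big_hole and big_pin below 0.005 m and z of plate in the frame of seat below 0.0015 m and angle between plate's own z axis and vertical below 0.03 rad and value of joint keeper below 0.95 rad), for 0.2 s.
At the end, for the whole second after the job is handed in: The plate lies at rest on the holder's land, flush (within 1.5 mm of the land, tilt under 0.03 rad), within 3 mm of its seat, etched face up with its larger hole on the larger pin (within 5 mm), and the keeper stands in its third detent (over 1.3 rad), toe over the plate (horizontal distance between plate and seat below 0.003 m and horizontal distance between big_hole and big_pin below 0.005 m and z of plate in the frame of seat below 0.0015 m and angle between plate's own z axis and vertical below 0.03 rad and value of joint keeper above 1.3 rad and linear speed of plate below 0.02 m/s); the robot touches nothing.
It fails at once if the plate is forced against the holder (over 60 N) (contact force between plate and holder above 60 N).
It fails at once if the plate is dropped onto its seat: it comes down the last 10 mm at over 0.25 m/s (horizontal distance between plate and seat below 0.02 m and z of plate in the frame of seat below 0.01 m and linear speed of plate above 0.25 m/s).
It fails at once if something else on the table is moved by more than 3 cm (distance of any of loupe, card_deck, blade_pack, marker, tin_blue, tin_ochre, squeegee, glue_bottle from where it was at the start of the episode above 0.03 m).
It also fails if it takes over 66 s, if anything falls off the work surface, if the arm or the gripper's body presses on something with over 40 N, if the wrist force passes 120 N, or if a joint passes its speed limit or range.

### The arm

A 7-joint arm with a two-finger parallel gripper is mounted at the origin on a cart in front of the work surface, level with it; the furniture and walls round the work are solid. World frame = base frame: x ahead of the robot, y to its left, z up, the work surface at z = 0. Lengths are in m, angles in degrees, forces in N, time in s.
With the tool pointing down it reaches from about 0.425 to 0.875 m from the base axis. Payload 4.7 kg.
Tool frame: the origin (TCP) lies midway between the tips of the shut fingers; the grasp point (between the pads) lies 19 mm behind it (env.grip_point_offset is the distance from the TCP to the grasp point, in m); z points along the fingers, y is the line along which they close (so a half turn about z gives the same grasp; the last joint's range is limited). The gripper opens to 87 mm and grips with 3 to 60 N. Pads are 19 mm wide; open, the fingers measure 117 mm over their backs; the gripper's body (75 mm by 190 mm) begins 51 mm behind the grasp point.
Start: joints at [-73.218, 18.392, -4.016, 83.108, 1.295, 78.541, -3.26], TCP at [0.179, 0.625, 0.223] pointing down, gripper open.
Joint ranges: [-163.93, 163.93], [-17.29, 119.83], [-79.2, 71.16], [3.27, 140.29], [-89.18, 269.18], [5.43, 117.66], [-154.24, 154.24]. Speed limits (degrees/s): [147.25, 147.25, 180, 180, 180, 180, 180].

### API

Orientations are given as [roll, pitch, yaw] about the fixed x, y, z axes, in that order (R = Rz(yaw) Ry(pitch) Rx(roll)).
In Python, from cell import env gives the robot as it stands.
- The arm moves only by the shell command python3 -m jog 'ROWS' [FORCE]. ROWS is JSON, a list of rows, each a list of 7 numbers: the shift along the tool's x, y, z in m, then the turn, a rotation vector about the tool's x, y, z in rad, then the finger opening in m, from 0 to 0.087. A call has 1 to 12 rows; each row shifts and turns the commanded pose from where the row before left it, along the tool's axes as they then stand; what a row does not reach is not made up. A row lasts 1/12 s, in which the tool goes at most 41.7 mm and 7.16 degrees, less where a joint would pass 70% of its speed; a pose out of reach is approached as far as the arm can. A call is refused whole if a number of a shift passes 0.0417 or a number of a turn 0.125, either way. A call with a gripper value outside its range is refused whole. The fingers move at their own pace and stop on an object; FORCE is the grip in N (left out, the last holds). Time passes only in rows, so rows that do not move let the fingers close. It gives the time, the measured TCP pose, the force, the opening and the grip force at its end, in the units of the state.
- env.get_obs(): the state, without advancing time (a new reading comes with each control period).
- env.read_camera(name): name is "side" or "top"; returns the picture (384x512x3 uint8, blue, green, red); there is no depth.
- env.get_calibration(name): a dict with "fov_y" (degrees; the focal length in pixels is half the picture's height over the tangent of half this angle, whatever the lens; pixels are square), "cx", "cy" (the principal point, pixels), "k1" (the pictures are not rectified: a ray, as slopes to the right and down, at radius r is drawn at 1 + k1 r^2 times it, then the intrinsics apply), "pose" (4x4, takes a point from camera to world coordinates). Camera axes: x right, y up, looking along -z (the intrinsics and any distortion apply to the point x, -y, -z); pixel columns grow to the right and rows downward; lengths in m; the calibration is good to about 2 mm. A picture is of the moment at which its call begins. get_calibration takes no time and is no camera call.
- env.sign_off(): hands the job in; it is judged then, once.
The state is a dict: "time_s": time; "qpos": joint angles; "joint_velocities": joint speeds; "effort": joint torques, N m; "tool_pos": TCP position; "tool_rot": TCP orientation; "force": force on the tool from outside, world axes, zero at the start; "wrist_torque": the same for the moment, N m; "grip_width": finger opening in m; "grasp_force": force on a finger pad.
Only numpy, scipy, OpenCV 4.12 (cv2) and the standard library are available. Lean on these libraries where they do the work, as an engineer would, in place of code of your own. Each camera call takes 0.05 s, during which the arm holds its last target. There are 200 camera calls.

## Working session

There is one attempt and no reset: what is moved stays moved. The work goes in short steps, Python scripts to look and compute and a shell command to move; the robot and the scene stay as the last step left them, time stands still between calls to the robot, and variables do not carry over. Pictures are saved under pics/ and viewed, at most 10 in all, crops included, and the job is handed in when it is done.

```bash
ls; mkdir -p pics
python3 - <<'E'
from cell import env
import cv2,numpy as np
for n in("side","top"):
    cv2.imwrite(f"pics/{n}0.png",env.read_camera(n)); c=env.get_calibration(n); print(n,c["fov_y"],c["cx"],c["cy"],c["k1"]); print(np.round(c["pose"],4))
o=env.get_obs(); print(o, env.grip_point_offset)
E
```

```text
pics
side 43.255187767109376 252.79081611227394 181.79241234409744 -0.0880963514608327
[[-0.9881  0.0652 -0.1396  0.3928]
 [-0.1523 -0.5508  0.8206  1.0308]
 [-0.0234  0.8321  0.5542  0.7777]
 [ 0.      0.      0.      1.    ]]
top 55.64096050824165 256.5050120751635 193.10746120284762 -0.117014655910997
[[ 0.1553  0.9678 -0.1981  0.3598]
 [-0.9879  0.1524 -0.0299 -0.0339]
 [ 0.0013  0.2004  0.9797  1.1653]
 [ 0.      0.      0.      1.    ]]
{'time_s': 0.1, 'qpos': array([-73.2166699 ,  18.43509085,  -4.01456741,  83.16898248,
         1.29658639,  78.54137202,  -3.25910307]), 'joint_velocities': array([ 0.05519736, -0.19596727,  0.0046802 , -0.13888544, -0.03544535,
        0.06550888, -0.03140683]), 'effort': array([-3.56264773e-04, -4.92574489e+01, -4.06102845e-01, -3.13396525e+01,
       -6.42971951e-02,  3.94211628e-02,  5.22890139e-05]), 'tool_pos': array([0.17882492, 0.62439005, 0.22155824]), 'tool_rot': array([-1.79899873e+02,  7.39784112e-03,  1.64026593e+02]), 'force': array([-0.90903951, -0.87848323, -0.3858476 ]), 'wrist_torque': array([ 0.04627621, -0.03068434, -0.02537537]), 'grasp_force': 0.0, 'grip_width': 0.08692213257282183} 0.0187
```

View pics/side0.png

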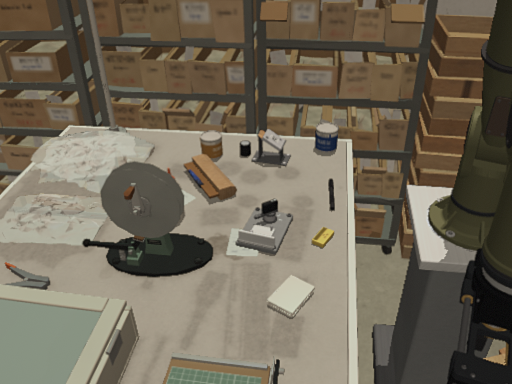

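View pics/top0.png

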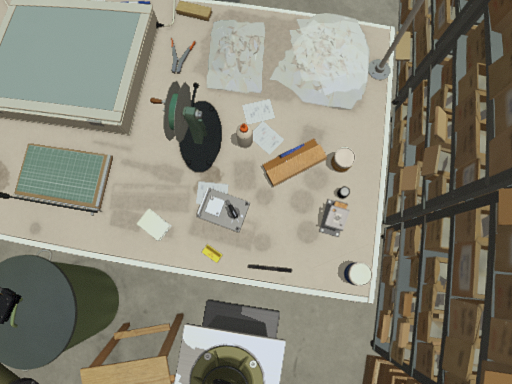

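The top view shows the rest with the plate at about (335,217), the holder at (223,208) and the blade pack at (212,254). In the side view the rest is at (271,148) and the holder at (266,225). Next I'll enlarge both.

Run:
```python
import cv2,numpy as np
t=cv2.imread("pics/top0.png");s=cv2.imread("pics/side0.png")
f=lambda im,x,y,w,h,k:cv2.resize(im[y:y+h,x:x+w],None,fx=k,fy=k,interpolation=cv2.INTER_CUBIC)
a=np.hstack([f(t,190,175,66,60,6),f(t,310,185,66,60,6)])
b=np.hstack([f(s,230,190,66,66,6),f(s,240,115,66,66,6)])[:, :]
c=np.vstack([cv2.resize(a,(792,360))[:, :]]); cv2.imwrite("pics/ctop.png",c); cv2.imwrite("pics/cside.png",b)
```

```text
(no output)
```

View pics/ctop.png

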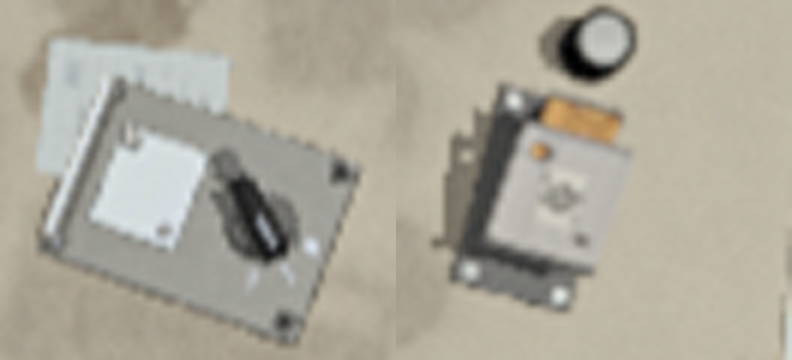

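View pics/cside.png

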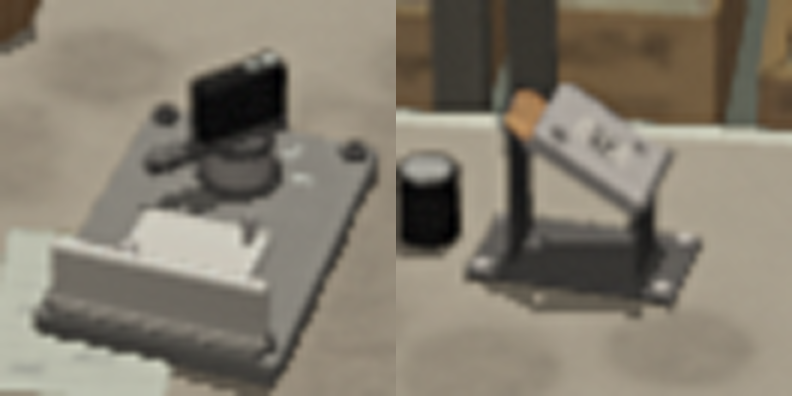

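The crops show the holder (guard wall left, land, keeper right) and the plate with its large hole at the upper left of the rest in the top view. I'll fit model poses to the corner pixels from both cameras.

```bash
cat > h.py <<'E'
from cell import env
import cv2,numpy as np
from scipy.optimize import least_squares
from scipy.spatial.transform import Rotation as Ro
def proj(n,P):
    c=env.get_calibration(n);M=np.linalg.inv(c["pose"]);P=np.atleast_2d(P)
    q=P@M[:3,:3].T+M[:3,3]; x=q[:,0]/-q[:,2]; y=-q[:,1]/-q[:,2]
    f=192/np.tan(np.radians(c["fov_y"]/2)); k=1+c["k1"]*(x*x+y*y)
    return np.c_[f*x*k+c["cx"],f*y*k+c["cy"]]
def T(p,x,y): # crop 6x -> px
    o={"tl":(190,175,0),"tr":(310,185,396),"sl":(230,190,0),"sr":(240,115,396)}[p]
    return [(x-o[2]+.5)/6-.5+o[0],(y+.5)/6-.5+o[1]]
def rz(a): return Ro.from_euler("z",a).as_matrix()
def fit(obs,model,x0):
    # obs: list of (cam, local pt, px); model(x)->R,t
    def r(x):
        R,t=model(x); return np.concatenate([(proj(c,R@np.array(l)+t)-p)[0] for c,l,p in obs])
    s=least_squares(r,x0,loss="soft_l1",x_scale=.01); return s.x,r(s.x).reshape(-1,2)
def tool():
    o=env.get_obs(); return o,Ro.from_euler("xyz",o["tool_rot"],degrees=True).as_matrix(),o["tool_pos"]
def to(p,rpy):
    """shift (tool axes) and rotvec (tool axes) from measured pose to goal"""
    o,R,t=tool(); G=Ro.from_euler("xyz",rpy,degrees=True).as_matrix()
    print("t",round(o["time_s"],2),"pos",t.round(4),"rot",o["tool_rot"].round(2))
    print("shift",(R.T@(np.array(p)-t)).round(4),"rotvec",Ro.from_matrix(R.T@G).as_rotvec().round(4))
E
cat > f1.py <<'E'
from h import *
X,Y=.052,.074
H=[("top",(X,-Y,.014),T("tl",360,177)),("top",(-X,-Y,.014),T("tl",293,343)),("top",(-X,Y,.014),T("tl",44,245)),("top",(X,Y,.014),T("tl",118,79)),
("top",(.027,.004,.02),T("tl",207,150)),("top",(-.027,.004,.02),T("tl",175,248)),("top",(-.027,.052,.02),T("tl",91,221)),
("side",(-X,-Y,.014),T("sl",376,158)),("side",(X,-Y,.014),T("sl",155,108)),("side",(-X,Y,.014),T("sl",276,360)),("side",(X,Y,.014),T("sl",40,312)),
("side",(.027,.004,.02),T("sl",150,210)),("side",(-.027,.004,.02),T("sl",268,233))]
h,r=fit(H,lambda x:(rz(x[2]),np.array([x[0],x[1],0])),[.5,.05,-.23]); print("holder",h.round(4),"\n",r.round(1).tolist())
P=[("top",(-.032,.029,.01),T("tr",487,240)),("top",(-.032,-.029,.01),T("tr",592,270)),("top",(.032,-.029,.01),T("tr",633,148)),("top",(.032,.029,.01),T("tr",522,117)),
("top",(.02,.017,.01),T("tr",541,152)),("top",(-.02,-.017,.01),T("tr",582,240)),
("side",(.032,.029,.01),T("sr",540,100)),("side",(.032,-.029,.01),T("sr",566,86)),("side",(-.032,-.029,.01),T("sr",672,153)),("side",(-.032,.029,.01),T("sr",640,202)),
("side",(.02,.017,.01),T("sr",560,132)),("side",(-.02,-.017,.01),T("sr",638,147))]
ry=Ro.from_euler("y",-32,degrees=True).as_matrix()
p,r=fit(P,lambda x:(rz(x[3])@ry,x[:3]),[.5,-.3,.06,-.1]); print("plate",p.round(4),"\n",r.round(1).tolist())
E
python3 f1.py
```

```text
holder [ 0.524   0.0991 -0.1987] 
 [[0.7, -2.0], [0.4, 0.7], [-1.3, 0.8], [-1.6, -1.3], [0.7, 1.1], [-0.2, 0.4], [-0.1, -0.3], [1.0, -1.7], [-0.1, -0.9], [-0.0, 1.2], [-1.8, -0.1], [-0.5, -0.2], [0.4, 0.3]]
plate [ 0.5485 -0.2537  0.0674 -0.123 ] 
 [[-0.3, -0.4], [0.4, -0.3], [0.3, 1.5], [0.2, 1.5], [-0.3, 0.3], [-0.5, 0.2], [-1.1, 5.1], [-0.6, -1.3], [-1.1, -0.8], [0.0, 0.1], [-0.1, 0.1], [0.5, -0.2]]
```

```bash
cat >> f1.py <<'E'
def box(x0,x1,y0,y1,z):return [(x0,y0,z),(x1,y0,z),(x1,y1,z),(x0,y1,z)]
def crop(n,o,polys,k=6,w=66,im=None):
    im=cv2.imread(f"pics/{n}0.png") if im is None else im
    c=cv2.resize(im[o[1]:o[1]+w,o[0]:o[0]+w],None,fx=k,fy=k,interpolation=cv2.INTER_CUBIC)
    for q,col in polys:
        u=((proj(n,q)-o+.5)*k-.5); cv2.polylines(c,[np.round(u*16).astype(int)],True,col,1,cv2.LINE_AA,4)
    return c
Rh=rz(h[2]);th=np.array([h[0],h[1],0]);Rp=rz(p[3])@ry
W=lambda q:np.array(q)@Rh.T+th
hp=[(W(box(-X,X,-Y,Y,.014)),(0,0,255)),(W(box(-.027,.027,.004,.052,.02)),(0,180,0)),(W([(-.052,.062,.046),(.052,.062,.046)]),(255,0,0)),(W([(.02,.045,.02),(.02,.045,.0335)]),(255,0,255)),(W([(-.02,.011,.02),(-.02,.011,.0335)]),(255,0,255))]
pp=[(np.array(box(-.032,.032,-.029,.029,z))@Rp.T+p[:3],(0,0,255)) for z in(0,.01)]
if __name__=="__main__":
    cv2.imwrite("pics/ov.png",cv2.resize(np.vstack([np.hstack([crop("top",(190,175),hp),crop("top",(310,185),pp)]),np.hstack([crop("side",(230,190),hp),crop("side",(240,115),pp)])]),(600,600)))
E
sed -i '/"side",(.032,.029,.01)/s/("side",(.032,.029,.01),T("sr",540,100)),//' f1.py; python3 f1.py
```

```text
holder [ 0.524   0.0991 -0.1987] 
 [[0.7, -2.0], [0.4, 0.7], [-1.3, 0.8], [-1.6, -1.3], [0.7, 1.1], [-0.2, 0.4], [-0.1, -0.3], [1.0, -1.7], [-0.1, -0.9], [-0.0, 1.2], [-1.8, -0.1], [-0.5, -0.2], [0.4, 0.3]]
plate [ 0.5489 -0.2539  0.0663 -0.1204] 
 [[-0.3, -0.4], [0.4, -0.4], [0.3, 1.4], [0.2, 1.4], [-0.3, 0.2], [-0.5, 0.2], [-0.7, -1.0], [-1.2, -0.5], [-0.1, 0.4], [-0.2, 0.4], [0.4, 0.1]]
```

View pics/ov.png

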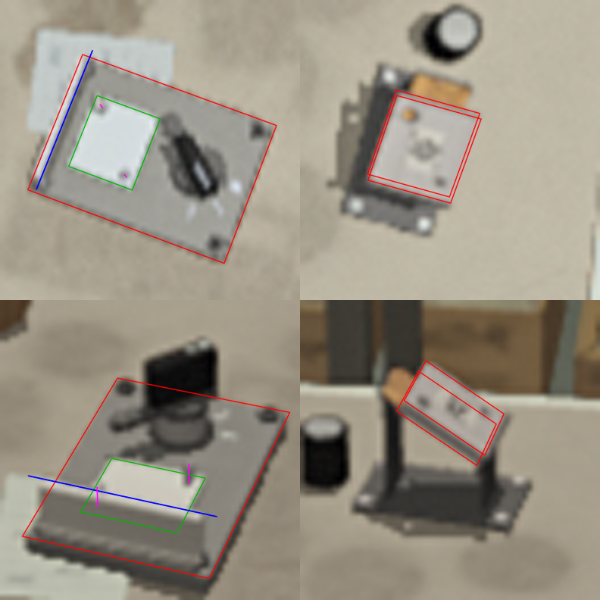

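The overlay matches the land, pins and plate well, so I'll plan the approach to the plate on the rest.

Run:
```python
from h import *
p=np.array([.549,-.254,.0665]);rpy=[180,-32,-6.9]
G=Ro.from_euler("xyz",rpy,degrees=True).as_matrix()
g=p-G[:,2]*.002;pre=g-G[:,2]*.1
print(g,pre)
to([.45,.30,.28],[180,0,90]); to(pre,rpy)
```

```text
[ 0.54794784 -0.25387267  0.0681961 ] [ 0.49533971 -0.24750639  0.15300091]
t 0.1 pos [0.1788 0.6244 0.2216] rot [-1.7990e+02  1.0000e-02  1.6403e+02]
shift [-0.35   -0.2373 -0.058 ] rotvec [-1.400e-03  1.200e-03  1.292e+00]
t 0.1 pos [0.1788 0.6244 0.2216] rot [-1.7990e+02  1.0000e-02  1.6403e+02]
shift [-0.5442 -0.751   0.0699] rotvec [-0.8239  0.0679  2.8733]
```

```bash
python3 -m jog '[[-0.0292,-0.0198,-0.0048,0,0,0,0.087],[-0.0292,-0.0198,-0.0048,0,0,0,0.087],[-0.0292,-0.0198,-0.0048,0,0,0,0.087],[-0.0292,-0.0198,-0.0048,0,0,0,0.087],[-0.0292,-0.0198,-0.0048,0,0,0,0.087],[-0.0292,-0.0198,-0.0048,0,0,0,0.087],[-0.0292,-0.0198,-0.0048,0,0,0,0.087],[-0.0292,-0.0198,-0.0048,0,0,0,0.087],[-0.0292,-0.0198,-0.0048,0,0,0,0.087],[-0.0292,-0.0198,-0.0048,0,0,0,0.087],[-0.0292,-0.0198,-0.0048,0,0,0,0.087],[-0.0292,-0.0198,-0.0048,0,0,0,0.087]]' 30
python3 -m jog '[[0,0,0,0,0,0.12,0.087],[0,0,0,0,0,0.12,0.087],[0,0,0,0,0,0.12,0.087],[0,0,0,0,0,0.12,0.087],[0,0,0,0,0,0.12,0.087],[0,0,0,0,0,0.12,0.087],[0,0,0,0,0,0.12,0.087],[0,0,0,0,0,0.12,0.087],[0,0,0,0,0,0.12,0.087],[0,0,0,0,0,0.12,0.087],[0,0,0,0,0,0.09,0.087]]'
python3 -c "
from h import *
to([.495,-.2475,.23],[180,0,90])"
```

```text
time_s: 1.1
tool_pos: [0.451, 0.2984, 0.2801]
tool_rot: [-180.0, -0.0, 164.0]
force: [-0.2, -0.3, -0.6]
grip_width: 0.0871
grasp_force: 0.0
time_s: 2.02
tool_pos: [0.4501, 0.2999, 0.2797]
tool_rot: [-180.0, 0.0, 89.8]
force: [0.8, -0.7, 0.3]
grip_width: 0.0866
grasp_force: 0.0
t 2.02 pos [0.4501 0.2999 0.2797] rot [-1.7996e+02  3.0000e-02  8.9790e+01]
shift [-0.5472  0.0469  0.05  ] rotvec [-0.0007  0.0006 -0.0037]
```

```bash
python3 -m jog '[[-0.0391,0.0033,0.0036,0,0,0,0.087],[-0.0391,0.0033,0.0036,0,0,0,0.087],[-0.0391,0.0033,0.0036,0,0,0,0.087],[-0.0391,0.0033,0.0036,0,0,0,0.087],[-0.0391,0.0033,0.0036,0,0,0,0.087],[-0.0391,0.0033,0.0036,0,0,0,0.087],[-0.0391,0.0033,0.0036,0,0,0,0.087],[-0.0391,0.0033,0.0036,0,0,0,0.087],[-0.0391,0.0033,0.0036,0,0,0,0.087],[-0.0391,0.0033,0.0036,0,0,0,0.087],[-0.0391,0.0033,0.0036,0,0,0,0.087],[-0.0391,0.0033,0.0036,0,0,0,0.087]]'
python3 -m jog '[[-0.0391,0.0033,0.0036,0,0,0.12,0.087],[-0.0391,0.0033,0.0036,0,0,0.12,0.087],[0,0,0,0,0,0.12,0.087],[0,0,0,0,0,0.12,0.087],[0,0,0,0,0,0.12,0.087],[0,0,0,0,0,0.12,0.087],[0,0,0,0,0,0.12,0.087],[0,0,0,0,0,0.12,0.087],[0,0,0,0,0,0.12,0.087],[0,0,0,0,0,0.12,0.087],[0,0,0,0,0,0.12,0.087],[0,0,0,0,0,0.12,0.087]]'
python3 -c "
from h import *
to([.495,-.2475,.153],[180,-32,-6.9])"
```

```text
time_s: 3.02
tool_pos: [0.4905, -0.1709, 0.2368]
tool_rot: [180.0, -0.0, 90.1]
force: [1.3, -0.3, -0.3]
grip_width: 0.0871
grasp_force: 0.0
time_s: 4.02
tool_pos: [0.4927, -0.2472, 0.2294]
tool_rot: [-180.0, 0.0, 7.3]
force: [0.4, 0.7, 0.5]
grip_width: 0.087
grasp_force: 0.0
t 4.02 pos [ 0.4927 -0.2472  0.2294] rot [-1.7997e+02  3.0000e-02  7.2700e+00]
shift [0.0023 0.0007 0.0764] rotvec [-0.0695  0.5562  0.2408]
```

```bash
python3 -m jog '[[0,0,0,0,0,0.1235,0.087],[0,0,0,0,0,0.1235,0.087],[0,0,0,0,0.1117,0,0.087],[0,0,0,0,0.1117,0,0.087],[0,0,0,0,0.1117,0,0.087],[0,0,0,0,0.1117,0,0.087],[0,0,0,0,0.1117,0,0.087],[0,0,0,0,0,0,0.087],[0,0,0,0,0,0,0.087]]'
python3 -c "
from h import *
to([.495,-.2475,.153],[180,-32,-6.9])"
```

```text
time_s: 4.77
tool_pos: [0.4918, -0.2474, 0.2294]
tool_rot: [-179.5, -26.3, -6.8]
force: [0.2, 0.4, 1.3]
grip_width: 0.0869
grasp_force: 0.0
t 4.77 pos [ 0.4918 -0.2474  0.2294] rot [-179.47  -26.33   -6.76]
shift [-0.031   0.0003  0.0699] rotvec [-0.0105  0.0989  0.0017]
```

```bash
python3 -m jog '[[-0.0078,0,0.0175,0,0,0,0.087],[-0.0078,0,0.0175,0,0,0,0.087],[-0.0078,0,0.0175,0,0,0,0.087],[-0.0078,0,0.0175,0,0,0,0.087],[0,0,0,-0.005,0.05,0,0.087],[0,0,0,-0.005,0.05,0,0.087],[0,0,0,0,0,0,0.087],[0,0,0,0,0,0,0.087]]'
python3 -c "
from h import *
print(env.get_obs()['qpos'].round(1))
to([.495,-.2475,.153],[180,-32,-6.9])
to([.548,-.2539,.0682],[180,-32,-6.9])"
```

```text
time_s: 5.43
tool_pos: [0.4976, -0.244, 0.1531]
tool_rot: [180.0, -32.0, -6.4]
force: [-1.4, -0.1, 0.8]
grip_width: 0.0876
grasp_force: 0.0
[-14.  -15.5  41.8 129.1  -3.2  32.8 -64.7]
t 5.43 pos [ 0.4976 -0.244   0.1531] rot [179.99 -32.03  -6.38]
shift [-0.0019  0.0038 -0.0011] rotvec [-0.0046 -0.0006  0.0077]
t 5.43 pos [ 0.4976 -0.244   0.1531] rot [179.99 -32.03  -6.38]
shift [-0.0017  0.0042  0.0991] rotvec [-0.0046 -0.0006  0.0077]
```

```bash
python3 -m jog '[[-0.0017,0.0042,0.012,-0.004,0,0.008,0.087],[0,0,0.014,0,0,0,0.087],[0,0,0.014,0,0,0,0.087],[0,0,0.014,0,0,0,0.087],[0,0,0.014,0,0,0,0.087],[0,0,0.014,0,0,0,0.087],[0,0,0.011,0,0,0,0.087],[0,0,0,0,0,0,0.087],[0,0,0,0,0,0,0.087]]'
python3 - <<'E'
from h import *
to([.548,-.2539,.0682],[180,-32,-6.9])
s=env.read_camera("side");t=env.read_camera("top")
cv2.imwrite("pics/s1.png",s);cv2.imwrite("pics/t1.png",t)
f=lambda im,x,y:cv2.resize(im[y:y+66,x:x+66],None,fx=6,fy=6,interpolation=cv2.INTER_CUBIC)
cv2.imwrite("pics/c1.png",np.hstack([f(s,240,115),f(t,310,185)]))
E
```

```text
time_s: 6.18
tool_pos: [0.5453, -0.2548, 0.0738]
tool_rot: [179.9, -32.1, -6.8]
force: [-0.6, -0.6, 0.9]
grip_width: 0.0869
grasp_force: 0.0
t 6.18 pos [ 0.5453 -0.2548  0.0738] rot [179.87 -32.06  -6.84]
shift [-0.0008 -0.0012  0.0062] rotvec [ 0.0017 -0.0011  0.0009]
```

View pics/c1.png

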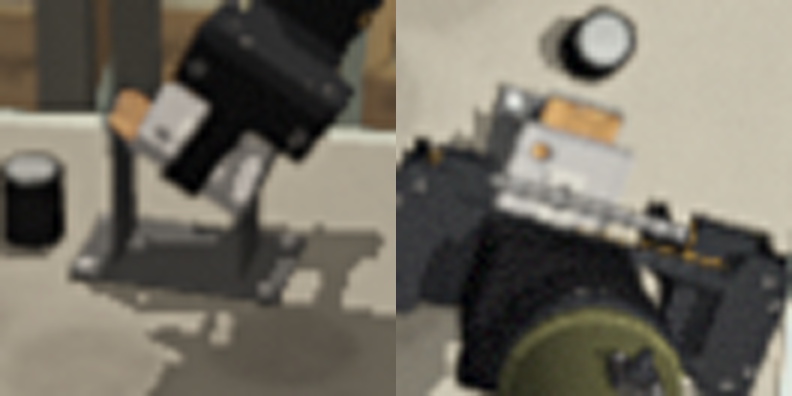

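The side view shows the near finger across the middle of the plate's side, tip near (185,185), with the jaws straddling the plate. I'll go in the last few millimetres and close.

```bash
python3 -m jog '[[-0.0008,-0.0012,0.0058,0,0,0,0.087],[0,0,0,0,0,0,0.087],[0,0,0,0,0,0,0.05],[0,0,0,0,0,0,0.05],[0,0,0,0,0,0,0.05],[0,0,0,0,0,0,0.05],[0,0,0,0,0,0,0.05],[0,0,0,0,0,0,0.05],[0,0,0,0,0,0,0.05],[0,0,0,0,0,0,0.05]]' 30
```

```text
time_s: 7.12
tool_pos: [0.5467, -0.2549, 0.0685]
tool_rot: [180.0, -32.2, -7.1]
force: [-2.0, -1.0, 2.3]
grip_width: 0.0572
grasp_force: 30.0
```

```bash
python3 -m jog '[[0,0,-0.01,0,0,0,0.05],[0,0,-0.02,0,0,0,0.05],[0,0,-0.025,0,0,0,0.05],[0,0,-0.025,0,0,0,0.05],[0,0,0,0,0,0,0.05]]' 40
python3 -c "
from h import *
to([.53,-.09,.10],[180,-32,-11.4])
to([.53,-.09,.10],[180,0,-11.4])"
```

```text
time_s: 7.53
tool_pos: [0.5103, -0.2481, 0.128]
tool_rot: [-179.6, -32.2, -7.0]
force: [0.4, -1.2, -3.0]
grip_width: 0.0574
grasp_force: 40.0
t 7.53 pos [ 0.5103 -0.2481  0.128 ] rot [-179.65  -32.2    -7.02]
shift [-0.0147 -0.1591  0.0248] rotvec [-0.0467 -0.0033  0.0647]
t 7.53 pos [ 0.5103 -0.2481  0.128 ] rot [-179.65  -32.2    -7.02]
shift [-0.0147 -0.1591  0.0248] rotvec [-0.0274 -0.5615  0.0761]
```

```bash
python3 -m jog '[[0,-0.02,-0.002,0,0,0,0.05],[0,-0.027,0,0,0,0,0.05],[0,-0.028,0,0,0,0,0.05],[0,-0.028,0,0,0,0,0.05],[0,-0.028,0,0,0,0,0.05],[0,-0.02,0,-0.005,-0.07,0.015,0.05],[0,-0.009,0,-0.005,-0.1,0.015,0.05],[0,0,0,-0.005,-0.1,0.015,0.05],[0,0,0,-0.005,-0.1,0.015,0.05],[0,0,0,-0.005,-0.1,0.015,0.05],[0,0,0,0,-0.09,0,0.05],[0,0,0,0,0,0,0.05]]' 40
python3 -c "
from h import *
to([.53,-.09,.015],[180,0,-11.4])"
```

```text
time_s: 8.53
tool_pos: [0.5311, -0.0883, 0.1246]
tool_rot: [-179.8, 0.5, -11.3]
force: [0.9, 0.1, -4.1]
grip_width: 0.0573
grasp_force: 40.0
t 8.53 pos [ 0.5311 -0.0883  0.1246] rot [-179.77    0.46  -11.27]
shift [1.000e-04 2.300e-03 1.096e-01] rotvec [-0.0039  0.008   0.0022]
```

```bash
python3 -m jog '[[0,0.0023,0.015,-0.004,0.008,0.002,0.05],[0,0,0.025,0,0,0,0.05],[0,0,0.025,0,0,0,0.05],[0,0,0.02,0,0,0,0.05],[0,0,0.015,0,0,0,0.05],[0,0,0.0096,0,0,0,0.05],[0,0,0,0,0,0,0.05],[0,0,0,0,0,0,0.05]]' 40
python3 -m jog '[[0,0,0.003,0,0,0,0.05],[0,0,0.003,0,0,0,0.05],[0,0,0.002,0,0,0,0.05],[0,0,0,0,0,0,0.05],[0,0,0,0,0,0,0.05]]'
python3 -m jog '[[0,0,0.001,0,0,0,0.05],[0,0,0.001,0,0,0,0.05],[0,0,0.001,0,0,0,0.05],[0,0,0,0,0,0,0.05],[0,0,0,0,0,0,0.05]]'
```

```text
time_s: 9.2
tool_pos: [0.5284, -0.0909, 0.0174]
tool_rot: [-179.9, -0.3, -11.5]
force: [-0.1, 0.2, -4.9]
grip_width: 0.0571
grasp_force: 40.0
time_s: 9.62
tool_pos: [0.5292, -0.0912, 0.0101]
tool_rot: [-179.9, -0.3, -11.5]
force: [-0.7, -0.4, -3.9]
grip_width: 0.0571
grasp_force: 40.0
time_s: 10.03
tool_pos: [0.5291, -0.0912, 0.0068]
tool_rot: [-179.9, -0.3, -11.5]
force: [0.1, -0.7, -3.3]
grip_width: 0.0572
grasp_force: 40.0
```

```bash
python3 -m jog '[[0,0,0.001,0,0,0,0.05],[0,0,0.001,0,0,0,0.05],[0,0,0.0005,0,0,0,0.05],[0,0,0,0,0,0,0.05],[0,0,0,0,0,0,0.05]]'
python3 -c "
from h import *
s=env.read_camera('side');cv2.imwrite('pics/s2.png',s)
cv2.imwrite('pics/c2.png',cv2.resize(s[140:230,230:340],None,fx=6,fy=6,interpolation=cv2.INTER_CUBIC))"
```

```text
time_s: 10.45
tool_pos: [0.5293, -0.0912, 0.0047]
tool_rot: [-179.9, -0.3, -11.5]
force: [-1.2, 0.3, 0.0]
grip_width: 0.057
grasp_force: 40.0
```

View pics/c2.png

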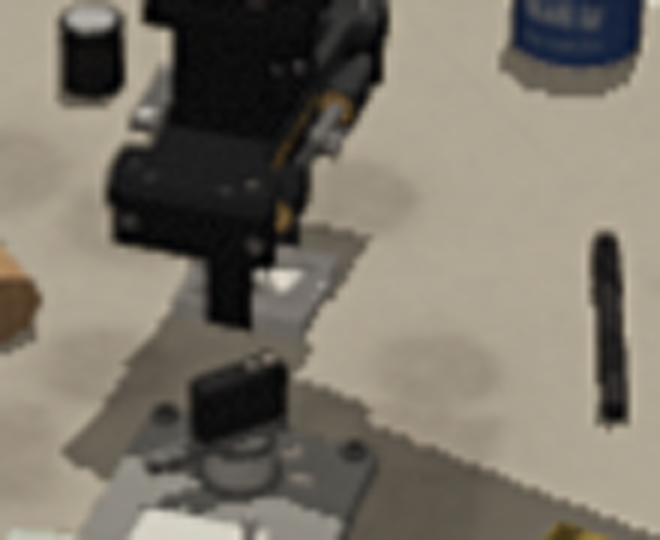

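The side view shows the plate level between the fingers and on the table around (265,285). The weight has left the wrist, so it is down. I'll release and lift clear.

```bash
python3 -m jog '[[0,0,0.0005,0,0,0,0.05],[0,0,0,0,0,0,0.05],[0,0,0,0,0,0,0.064],[0,0,0,0,0,0,0.075],[0,0,0,0,0,0,0.087],[0,0,0,0,0,0,0.087],[0,0,0,0,0,0,0.087],[0,0,0,0,0,0,0.087],[0,0,-0.01,0,0,0,0.087],[0,0,-0.03,0,0,0,0.087],[0,0,-0.04,0,0,0,0.087],[0,0,-0.04,0,0,0,0.087]]'
python3 -c "
from h import *
to([.48,-.25,.15],[180,0,78.6])"
```

```text
time_s: 11.5
tool_pos: [0.5274, -0.0914, 0.1252]
tool_rot: [-180.0, -0.2, -11.5]
force: [1.0, 0.6, 0.3]
grip_width: 0.0867
grasp_force: 0.0
t 11.5 pos [ 0.5274 -0.0914  0.1252] rot [-179.97   -0.22  -11.51]
shift [-0.0147  0.1648 -0.025 ] rotvec [ 0.0026 -0.0034 -1.5728]
```

```bash
python3 -m jog '[[0,0.03,-0.01,0,0,-0.121,0.087],[0,0.03,-0.01,0,0,-0.121,0.087],[-0.01,0.03,0,0,0,-0.121,0.087],[-0.02,0.025,0,0,0,-0.121,0.087],[-0.02,0.02,0,0,0,-0.121,0.087],[-0.02,0.01,0,0,0,-0.121,0.087],[-0.02,0.01,0,0,0,-0.121,0.087],[0,0,0,0,0,-0.121,0.087],[0,0,0,0,0,-0.121,0.087],[0,0,0,0,0,-0.121,0.087],[0,0,0,0,0,-0.121,0.087],[0,0,0,0,0,-0.121,0.087]]'
python3 -m jog '[[0,0,0,0,0,-0.121,0.087],[0,0,0,0,0,0,0.087],[0,0,0,0,0,0,0.087]]'
python3 - <<'E'
from h import *
to([.48,-.25,.15],[180,0,78.6])
s=env.read_camera("side");t=env.read_camera("top")
cv2.imwrite("pics/s3.png",s);cv2.imwrite("pics/t3.png",t)
f=lambda im,x,y:cv2.resize(im[y:y+50,x:x+50],None,fx=8,fy=8,interpolation=cv2.INTER_CUBIC)
print(proj("side",[.53,-.09,.01]),proj("top",[.53,-.09,.01]))
cv2.imwrite("pics/c3.png",np.hstack([f(s,247,162),f(t,260,190)]))
E
```

```text
time_s: 12.5
tool_pos: [0.4551, -0.2696, 0.1442]
tool_rot: [179.6, -0.1, 72.0]
force: [-0.3, -0.6, 0.3]
grip_width: 0.0873
grasp_force: 0.0
time_s: 12.75
tool_pos: [0.4552, -0.2696, 0.144]
tool_rot: [179.6, -0.1, 78.4]
force: [0.0, -0.1, -0.5]
grip_width: 0.0868
grasp_force: 0.0
t 12.75 pos [ 0.4552 -0.2696  0.144 ] rot [ 1.7964e+02 -8.0000e-02  7.8430e+01]
shift [ 0.0241  0.0204 -0.0058] rotvec [ 0.0064 -0.0013 -0.003 ]
[[271.6326715  186.23382627]] [[281.61420106 216.63954939]]
```

View pics/c3.png

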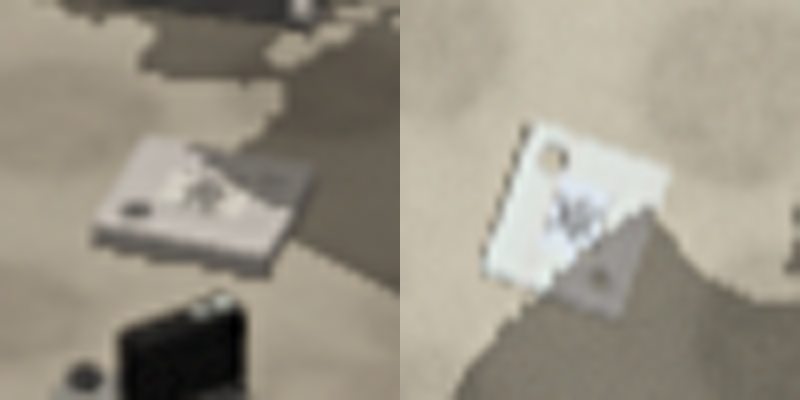

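The plate lies flat, etched face up, with its large hole at the holder-like (+x,+y) corner: side (137,209)/8, top (152,157)/8. I'll fit it, and refine plate and land by image gradients.

```bash
cat > f2.py <<'E'
from h import *
from scipy.optimize import minimize
from scipy.ndimage import map_coordinates
S=lambda x,y:[(x+.5)/8-.5+247,(y+.5)/8-.5+162]
Tp=lambda x,y:[(x-400+.5)/8-.5+260,(y+.5)/8-.5+190]
a,b,c=.032,.029,.01
P=[("side",(a,b,c),S(92,228)),("side",(-a,b,c),S(268,262)),("side",(-a,-b,c),S(312,165)),("side",(a,-b,c),S(148,135)),("side",(.02,.017,c),S(137,209)),("side",(-.02,-.017,c),S(275,180)),
("top",(a,b,c),Tp(535,122)),("top",(a,-b,c),Tp(670,172)),("top",(-a,-b,c),Tp(620,318)),("top",(-a,b,c),Tp(485,270)),("top",(.02,.017,c),Tp(552,157)),("top",(-.02,-.017,c),Tp(598,277))]
m=lambda x:(rz(x[2]),np.array([x[0],x[1],0]))
def grad(f):
    g=cv2.GaussianBlur(cv2.cvtColor(cv2.imread(f),cv2.COLOR_BGR2GRAY).astype(float),(0,0),.8)
    return np.hypot(cv2.Sobel(g,-1,1,0),cv2.Sobel(g,-1,0,1))
def refine(x0,items):
    # items: (cam, gradient, list of local segments)
    def cost(x):
        R,t=m(x);v=0
        for cam,g,segs in items:
            for p,q in segs:
                L=np.linspace(p,q,40)[3:-3]@R.T+t;u=proj(cam,L)
                v-=map_coordinates(g,[u[:,1],u[:,0]],order=1).mean()/len(segs)
        return v
    return minimize(cost,x0,method="Nelder-Mead",options=dict(initial_simplex=np.array(x0)+np.array([[0,0,0],[.002,0,0],[0,.002,0],[0,0,.03]]))).x
def rect(x0,x1,y0,y1,z):
    k=[(x1,y1,z),(x1,y0,z),(x0,y0,z),(x0,y1,z)];return [(np.array(k[i]),np.array(k[(i+1)%4])) for i in range(4)]
E
python3 - <<'E'
from f2 import *
for c_ in("side","top",None):
    x,r=fit([o for o in P if c_ in(None,o[0])],m,[.53,-.09,-.2]);print("plate",c_,x.round(4),abs(r).max().round(2))
gt,gs=grad("pics/t3.png"),grad("pics/s3.png");g0,s0=grad("pics/top0.png"),grad("pics/side0.png")
r=rect(-a,a,-b,b,c)
print("plate top",refine(x,[("top",gt,r)]).round(4),"side",refine(x,[("side",gs,r)]).round(4))
l=rect(-.027,.027,.004,.052,.02);h=[.524,.0991,-.1987]
b0=rect(-.052,.052,-.074,.074,.014)
print("land top",refine(h,[("top",g0,l)]).round(4),"side",refine(h,[("side",s0,[l[0],l[1]])]).round(4))
print("base top",refine(h,[("top",g0,b0[:3])]).round(4),"side",refine(h,[("side",s0,[b0[0],b0[1],b0[2]])]).round(4))
E
```

```text
plate side [ 0.5284 -0.0911 -0.1946] 0.63
plate top [ 0.5291 -0.0902 -0.1893] 0.4
plate None [ 0.5287 -0.0905 -0.1913] 0.53
plate top [ 0.5298 -0.0912 -0.1921] side [ 0.5297 -0.0917 -0.1918]
land top [ 0.5246  0.1    -0.2052] side [ 0.5226  0.0986 -0.3084]
base top [ 0.525   0.0974 -0.1419] side [ 0.5258  0.0995 -0.1884]
```

Run:
```python
from f2 import *
to([.529,-.091,.11],[180,0,79])
g0,s0=grad("pics/top0.png"),grad("pics/side0.png")
l=rect(-.027,.027,.004,.052,.02);b0=rect(-.052,.052,-.074,.074,.014)
for it in ([("top",g0,l),("side",s0,[l[0],l[1],l[2]])],[("top",g0,l),("side",s0,b0[:3])],[("top",g0,l+b0[:3]),("side",s0,l[:2]+b0[:3])]):
    x=refine([.5243,.0995,-.2],it);print(x.round(4),"seat",(rz(x[2])@[0,.028,.02]+[*x[:2],0]).round(4))
# keeper bar: top face rect 44x14 at z=.069, about axis at holder (0,-.037)
R=rz(-.2);ax=R@[0,-.037,0]+[.5243,.0995,0];print("axis",ax)
u=T("tl",275,250);v=T("tl",232,180)
print(u,v)
for k in np.arange(0,.8,.1):
    th=k+.13-.2; d=np.array([np.cos(th),np.sin(th),0]);print(round(k,2),proj("top",[ax-d*.022+[0,0,.069],ax+d*.022+[0,0,.069],ax+d*.045+[0,0,.039]]).round(1).tolist())
```

```text
t 12.85 pos [ 0.4553 -0.2695  0.1438] rot [ 1.7965e+02 -8.0000e-02  7.8470e+01]
shift [0.1896 0.0364 0.0343] rotvec [ 0.0062 -0.0013 -0.0092]Traceback (most recent call last):
  File "<stdin>", line 6, in <module>
  File "f2.py", line 22, in refine
    return minimize(cost,x0,method="Nelder-Mead",options=dict(initial_simplex=np.array(x0)+np.array([[0,0,0],[.002,0,0],[0,.002,0],[0,0,.03]]))).x
           ~~~~~~~~^^^^^^^^^^^^^^^^^^^^^^^^^^^^^^^^^^^^^^^^^^^^^^^^^^^^^^^^^^^^^^^^^^^^^^^^^^^^^^^^^^^^^^^^^^^^^^^^^^^^^^^^^^^^^^^^^^^^^^^^^^^^^
    res = _minimize_neldermead(fun, x0, args, callback, bounds=bounds,
                               **options)
    fxr = func(xr)
    fx = function(np.copy(x), *(wrapper_args + args))
  File "f2.py", line 19, in cost
    L=np.linspace(p,q,40)[3:-3]@R.T+t;u=proj(cam,L)
                                        ~~~~^^^^^^^
  File "h.py", line 6, in proj
    c=env.get_calibration(n);M=np.linalg.inv(c["pose"]);P=np.atleast_2d(P)
ValueError: time passes only in moves, steps and waits
```

```bash
python3 -m jog '[[0.0158,-0.0031,0,0.006,0,-0.009,0.087],[0.03,-0.006,0,0,0,0,0.087],[0.036,-0.007,0,0,0,0,0.087],[0.036,-0.007,0,0,0,0,0.087],[0.036,-0.007,0,0,0,0,0.087],[0.02,-0.004,0,0,0,0,0.087],[0,0,0,0,0,0,0.087],[0,0,0,0,0,0,0.087]]' 40
python3 -c "
from h import *
to([.529,-.091,.03],[180,0,79])"
```

```text
time_s: 13.52
tool_pos: [0.4547, -0.0913, 0.1439]
tool_rot: [180.0, -0.1, 79.2]
force: [-0.2, -1.4, 0.0]
grip_width: 0.0872
grasp_force: 0.0
t 13.52 pos [ 0.4547 -0.0913  0.1439] rot [ 1.7999e+02 -6.0000e-02  7.9240e+01]
shift [0.0141 0.0729 0.1139] rotvec [ 0.0002 -0.0011  0.0042]
```

```bash
python3 -m jog '[[0.003,0.015,0.015,0,0,0.004,0.087],[0.003,0.015,0.016,0,0,0,0.087],[0.003,0.015,0.018,0,0,0,0.087],[0.003,0.015,0.018,0,0,0,0.087],[0.0021,0.0129,0.018,0,0,0,0.087],[0,0,0.015,0,0,0,0.087],[0,0,0.01,0,0,0,0.087],[0,0,0,0,0,0,0.087],[0,0,0,0,0,0,0.087]]' 40
sed -i 's/^def proj/C={n:env.get_calibration(n) for n in ("top","side")}\ndef proj/; s/c=env.get_calibration(n);M/c=C[n];M/' h.py
python3 - <<'E'
from f2 import *
to([.529,-.091,.003],[180,0,79])
g0,s0=grad("pics/top0.png"),grad("pics/side0.png")
l=rect(-.027,.027,.004,.052,.02);b0=rect(-.052,.052,-.074,.074,.014)
for it in ([("top",g0,l),("side",s0,[l[0],l[1],l[2]])],[("top",g0,l),("side",s0,b0[:3])],[("top",g0,l+b0[:3]),("side",s0,l[:2]+b0[:3])]):
    x=refine([.5243,.0995,-.2],it);print(x.round(4),"seat",(rz(x[2])@[0,.028,.02]+[*x[:2],0]).round(4))
R=rz(-.2);ax=R@[0,-.037,0]+[.5243,.0995,0];print("axis",ax)
print(T("tl",275,250),T("tl",232,180))
for k in np.arange(0,.8,.1):
    th=k+.13-.2; d=np.array([np.cos(th),np.sin(th),0]);print(round(k,2),proj("top",[ax-d*.022+[0,0,.069],ax+d*.022+[0,0,.069],ax+d*.045+[0,0,.039]]).round(1).tolist())
E
```

```text
time_s: 14.27
tool_pos: [0.5281, -0.0935, 0.0334]
tool_rot: [-179.9, -0.0, 78.8]
force: [-0.1, -0.2, -0.2]
grip_width: 0.0866
grasp_force: 0.0
t 14.27 pos [ 0.5281 -0.0935  0.0334] rot [-1.7992e+02 -3.0000e-02  7.8800e+01]
shift [0.0026 0.0004 0.0304] rotvec [-0.0015 -0.0005 -0.0035]
[ 0.5237  0.0991 -0.2351] seat [0.5302 0.1263 0.02  ]
[ 0.5256  0.0998 -0.1854] seat [0.5307 0.1273 0.02  ]
[ 0.5254  0.0985 -0.1817] seat [0.5304 0.126  0.02  ]
axis [0.51694923 0.06323754 0.        ]
[235.41666666666666, 216.25] [228.25, 204.58333333333334]
0.0 [[230.9, 217.4], [234.3, 203.5], [236.6, 198.1]]
0.1 [[231.6, 217.5], [233.6, 203.4], [235.2, 197.9]]
0.2 [[232.3, 217.6], [232.9, 203.3], [233.7, 197.8]]
0.3 [[233.0, 217.6], [232.1, 203.3], [232.3, 197.8]]
0.4 [[233.7, 217.5], [231.4, 203.4], [230.9, 198.0]]
0.5 [[234.5, 217.3], [230.7, 203.6], [229.5, 198.3]]
0.6 [[235.1, 217.1], [230.0, 203.8], [228.1, 198.7]]
0.7 [[235.8, 216.8], [229.4, 204.1], [226.8, 199.3]]
```

```bash
python3 -m jog '[[0.0026,0.0004,0.012,-0.0015,0,-0.0035,0.087],[0,0,0.012,0,0,0,0.087],[0,0,0.005,0,0,0,0.087],[0,0,0,0,0,0,0.087],[0,0,0,0,0,0,0.055],[0,0,0,0,0,0,0.055],[0,0,0,0,0,0,0.055],[0,0,0,0,0,0,0.055],[0,0,0,0,0,0,0.055],[0,0,0,0,0,0,0.055],[0,0,0,0,0,0,0.055]]' 40
```

```text
time_s: 15.18
tool_pos: [0.529, -0.0896, 0.0049]
tool_rot: [-180.0, -0.1, 79.1]
force: [-3.6, 0.0, 5.5]
grip_width: 0.0629
grasp_force: 40.0
```

```bash
python3 -m jog '[[0,0,-0.01,0,0,0,0.055],[0,0,-0.03,0,0,0,0.055],[0,0,-0.035,0,0,0,0.055],[0,0,-0.035,0,0,0,0.055],[0,0,-0.015,0,0,0,0.055],[0,0,0,0,0,0,0.055]]' 45
python3 -c "
from h import *
to([.5304,.1265,.128],[180,0,78.9])"
```

```text
time_s: 15.68
tool_pos: [0.5329, -0.0904, 0.1343]
tool_rot: [179.4, -0.2, 79.1]
force: [0.3, -0.0, -3.8]
grip_width: 0.063
grasp_force: 45.0
t 15.68 pos [ 0.5329 -0.0904  0.1343] rot [ 1.7939e+02 -1.5000e-01  7.9120e+01]
shift [ 0.2125 -0.0435  0.0064] rotvec [ 0.0106 -0.0027  0.0038]
```

```bash
python3 -m jog '[[0.02,-0.004,0,0.01,-0.003,0,0.055],[0.035,-0.007,0,0,0,0,0.055],[0.038,-0.008,0,0,0,0,0.055],[0.038,-0.008,0,0,0,0,0.055],[0.038,-0.008,0,0,0,0,0.055],[0.03,-0.006,0,0,0,0,0.055],[0.0147,-0.0025,0,0,0,0.004,0.055],[0,0,0,0,0,0,0.055],[0,0,0,0,0,0,0.055]]'
python3 -c "
from h import *
to([.5306,.1277,.065],[180,0,78.9])"
```

```text
time_s: 16.43
tool_pos: [0.5259, 0.1289, 0.1277]
tool_rot: [-179.4, 0.2, 79.1]
force: [0.2, -0.9, -4.0]
grip_width: 0.0631
grasp_force: 45.0
t 16.43 pos [0.5259 0.1289 0.1277] rot [-179.36    0.2    79.06]
shift [-0.0001  0.0055  0.0627] rotvec [-0.0112  0.0035  0.0027]
```

```bash
python3 -m jog '[[0,0.002,0.015,0,0,0,0.055],[0,0.002,0.02,0,0,0,0.055],[0,0.0015,0.02,0,0,0,0.055],[0,0,0.012,0,0,0,0.055],[0,0,0.005,0,0,0,0.055],[0,0,0,0,0,0,0.055],[0,0,0,0,0,0,0.055],[0,0,0,0,0,0,0.055],[0,0,0,0,0,0,0.055]]'
python3 - <<'E'
from h import *
to([.5306,.1277,.055],[180,0,78.9])
s=env.read_camera("side");t=env.read_camera("top")
cv2.imwrite("pics/s4.png",s);cv2.imwrite("pics/t4.png",t)
f=lambda im,x,y:cv2.resize(im[y:y+60,x:x+50],None,fx=8,fy=8,interpolation=cv2.INTER_CUBIC)
cv2.imwrite("pics/c4.png",np.hstack([f(s,240,188),f(t,190,175)]))
E
```

```text
time_s: 17.18
tool_pos: [0.5329, 0.1273, 0.0589]
tool_rot: [-179.6, 0.0, 78.9]
force: [-1.2, -0.2, -4.8]
grip_width: 0.0631
grasp_force: 45.0
t 17.18 pos [0.5329 0.1273 0.0589] rot [-1.7962e+02  3.0000e-02  7.8890e+01]
shift [-0.0001 -0.0023  0.0039] rotvec [-0.0067  0.0006 -0.0002]
```

View pics/c4.png

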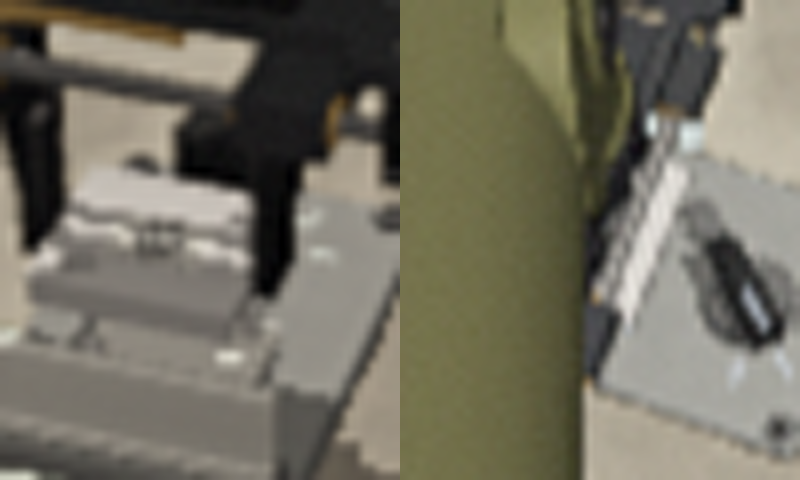

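In the side view the plate is held level over the land, its front edge from about (30,275) to (250,310) in the crop, with both fingers clear of the wall. I'll correct the lateral error and start down.

```bash
python3 -m jog '[[0.0005,-0.0023,0.002,-0.006,0,0.003,0.055],[0,0,0.002,0,0,0,0.055],[0,0,0,0,0,0,0.055],[0,0,0,0,0,0,0.055],[0,0,0,0,0,0,0.055]]'
python3 -c "
from h import *
to([.5306,.1279,.043],[180,0,78.7])"
```

```text
time_s: 17.7
tool_pos: [0.5297, 0.1281, 0.0536]
tool_rot: [-179.8, 0.1, 78.7]
force: [0.4, -0.2, -4.2]
grip_width: 0.0629
grasp_force: 45.0
t 17.7 pos [0.5297 0.1281 0.0536] rot [-1.7984e+02  1.0000e-01  7.8730e+01]
shift [0.     0.0009 0.0106] rotvec [-0.0027  0.0018  0.0005]
```

```bash
python3 -m jog '[[0,0.0008,0.003,-0.003,0.002,0,0.055],[0,0,0.003,0,0,0,0.055],[0,0,0.003,0,0,0,0.055],[0,0,0.002,0,0,0,0.055],[0,0,0,0,0,0,0.055],[0,0,0,0,0,0,0.055],[0,0,0,0,0,0,0.055]]'
python3 -m jog '[[0,0,0.002,0,0,0,0.055],[0,0,0.002,0,0,0,0.055],[0,0,0.001,0,0,0,0.055],[0,0,0,0,0,0,0.055],[0,0,0,0,0,0,0.055]]'
python3 -c "
from h import *
print(env.get_obs()['wrist_torque'])
to([.5306,.1279,.030],[180,0,78.7])"
```

```text
time_s: 18.28
tool_pos: [0.5306, 0.1279, 0.0427]
tool_rot: [180.0, -0.0, 78.7]
force: [-0.4, -0.1, -3.2]
grip_width: 0.0629
grasp_force: 45.0
time_s: 18.7
tool_pos: [0.5304, 0.1279, 0.0376]
tool_rot: [180.0, -0.0, 78.7]
force: [0.1, 0.4, -3.5]
grip_width: 0.0629
grasp_force: 45.0
[-0.12487551  0.07533806 -0.00931843]
t 18.7 pos [0.5304 0.1279 0.0376] rot [ 1.800e+02 -1.000e-02  7.873e+01]
shift [0.     0.0002 0.0076] rotvec [ 0.     -0.0002  0.0005]
```

Now past the pin-tip height. I'll continue in small steps and watch the force.

```bash
for i in 1 2 3; do python3 -m jog '[[0,0,0.001,0,0,0,0.055],[0,0,0.001,0,0,0,0.055],[0,0,0,0,0,0,0.055],[0,0,0,0,0,0,0.055]]' | grep -E "pos|rot|force:"; done
```

```text
tool_pos: [0.5304, 0.1279, 0.0356]
tool_rot: [180.0, -0.0, 78.7]
force: [0.0, -0.2, -3.8]
grasp_force: 45.0
tool_pos: [0.5302, 0.1282, 0.0335]
tool_rot: [-180.0, -0.0, 78.7]
force: [-0.8, 0.6, -3.2]
grasp_force: 45.0
tool_pos: [0.5302, 0.1281, 0.0315]
tool_rot: [-180.0, -0.0, 78.7]
force: [-1.9, 1.6, -4.1]
grasp_force: 45.0
```

```bash
python3 -m jog '[[0.0003,-0.0004,0.001,0,0,0,0.055],[0,0,0.001,0,0,0,0.055],[0,0,0,0,0,0,0.055],[0,0,0,0,0,0,0.055]]' | grep -E "pos|rot|force:"; for i in 1 2; do python3 -m jog '[[0,0,0.001,0,0,0,0.055],[0,0,0.0005,0,0,0,0.055],[0,0,0,0,0,0,0.055],[0,0,0,0,0,0,0.055]]' | grep -E "pos|rot|force:"; done
```

```text
tool_pos: [0.5301, 0.1282, 0.0295]
tool_rot: [180.0, -0.0, 78.7]
force: [-0.5, 0.9, -4.7]
grasp_force: 45.0
tool_pos: [0.5302, 0.1282, 0.0281]
tool_rot: [180.0, -0.0, 78.7]
force: [0.2, 1.6, -3.9]
grasp_force: 45.0
tool_pos: [0.5301, 0.1283, 0.0266]
tool_rot: [180.0, -0.0, 78.7]
force: [-1.9, 0.6, -3.4]
grasp_force: 45.0
```

```bash
for i in 1 2 3; do python3 -m jog '[[0,0,0.0005,0,0,0,0.055],[0,0,0.0003,0,0,0,0.055],[0,0,0,0,0,0,0.055],[0,0,0,0,0,0,0.055]]' | grep -E "pos|rot|force:"; done
```

```text
tool_pos: [0.5302, 0.1283, 0.0258]
tool_rot: [180.0, -0.0, 78.7]
force: [-2.3, 0.4, -3.6]
grasp_force: 45.0
tool_pos: [0.5302, 0.1283, 0.025]
tool_rot: [180.0, -0.0, 78.7]
force: [-1.4, 0.8, -2.5]
grasp_force: 45.0
tool_pos: [0.5302, 0.1283, 0.0249]
tool_rot: [180.0, -0.0, 78.7]
force: [-4.4, 0.0, 5.2]
grasp_force: 45.0
```

Contact is at the predicted height (TCP 24.9 mm), so the plate is flush. I'll release and rise.

```bash
python3 -m jog '[[0,0,0,0,0,0,0.068],[0,0,0,0,0,0,0.075],[0,0,0,0,0,0,0.08],[0,0,0,0,0,0,0.08],[0,0,0,0,0,0,0.08],[0,0,-0.01,0,0,0,0.08],[0,0,-0.03,0,0,0,0.08],[0,0,-0.04,0,0,0,0.08],[0,0,-0.03,0,0,0,0.08],[0,0,0,0,0,0,0.08]]'
python3 - <<'E'
from f2 import *
to([.517,.0632,.13],[180,0,-11.5])
gt=grad("pics/t4.png")
# keeper bar angle: fit bar top rectangle edges in the initial top and side pictures
g0,s0=grad("pics/top0.png"),grad("pics/side0.png")
r=rect(-.022,.022,-.007,.007,.069)
for k in(.3,.45,.6,.7): print(k,refine([.5172,.063,k-.07],[("top",g0,r),("side",s0,r)]).round(3))
E
```

```text
time_s: 22.53
tool_pos: [0.5349, 0.1295, 0.1422]
tool_rot: [179.3, -0.4, 78.7]
force: [1.0, 0.0, 0.1]
grip_width: 0.0801
grasp_force: 0.0
t 22.53 pos [0.5349 0.1295 0.1422] rot [179.33  -0.39  78.71]
shift [-0.0686 -0.0047  0.0117] rotvec [ 0.0039 -0.0145  1.5744]
0.3 [0.516 0.069 0.349]
0.45 [0.516 0.069 0.348]
0.6 [0.516 0.069 0.349]
0.7 [0.516 0.069 0.349]
```

Run:
```python
from h import *
ax=np.array([.5171,.0632,0])
def pan(n,o,k):
    c=cv2.resize(cv2.imread(f"pics/{n}0.png")[o[1]:o[1]+33,o[0]:o[0]+33],None,fx=9,fy=9,interpolation=cv2.INTER_CUBIC)
    if k is None: return c
    R=rz(k+.13-.2)
    for q,col in(([(-.022,-.007,.069),(.022,-.007,.069),(.022,.007,.069),(-.022,.007,.069)],(0,0,255)),([(-.022,-.007,.039),(.022,-.007,.039),(.022,.007,.039),(-.022,.007,.039)],(255,0,0)),([(0,0,.037),(.045,0,.037)],(0,200,0))):
        u=(proj(n,np.array(q)@R.T+ax)-o+.5)*9-.5;cv2.polylines(c,[np.round(u*16).astype(int)],True,col,1,cv2.LINE_AA,4)
    return c
cv2.imwrite("pics/k.png",cv2.resize(np.vstack([np.hstack([pan(n,o,k) for k in(None,.4,.65)]) for n,o in(("top",(215,190)),("side",(252,193)))]),(798,532)))
t=cv2.imread("pics/top0.png")[190:225,215:250].max(2);y,x=np.nonzero(t<45);e=np.linalg.eigh(np.cov(x,y));print(len(x),e[0],e[1][:,1])
```

```text
28 [ 1.57899738 20.46068516] [0.45238182 0.89182436]
```

View pics/k.png

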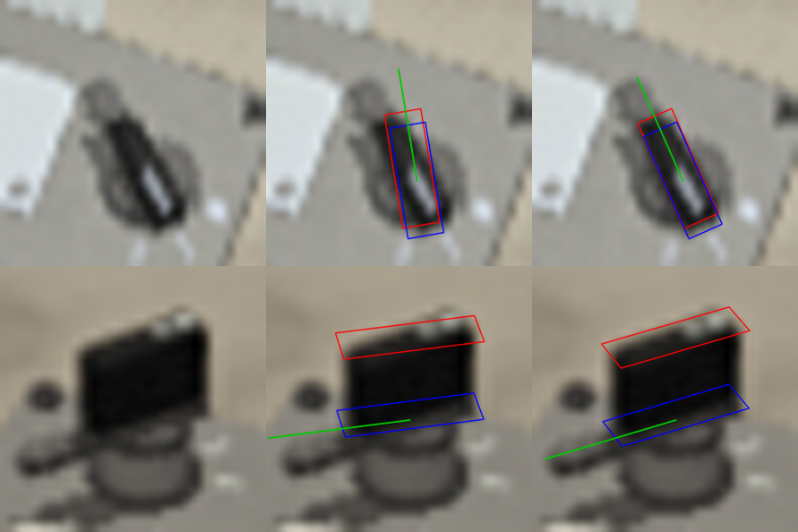

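The overlays fit keeper ≈ 0.68 rad, with the bar at world yaw of about 36°, so I'll grip it there. The plate sits 5 mm from the wall and needs no more handling.

```bash
python3 -m jog '[[-0.02,-0.001,0,0,0,0,0.06],[-0.025,-0.001,0,0,0,0,0.06],[-0.02,-0.001,0,0,0,0,0.06],[0,0,0,0,0,0.125,0.06],[0,0,0,0,0,0.125,0.06],[0,0,0,0,0,0.125,0.06],[0,0,0,0,0,0.125,0.06],[0,0,0,0,0,0.125,0.06],[0,0,0,0,0,0.12,0.06],[0,0,0,0,0,0,0.06],[0,0,0,0,0,0,0.06]]'
python3 -c "
from h import *
to([.5171,.0632,.045],[180,0,36])"
```

```text
time_s: 23.45
tool_pos: [0.5146, 0.0652, 0.1346]
tool_rot: [180.0, -0.1, 36.2]
force: [0.2, 0.0, -0.7]
grip_width: 0.0599
grasp_force: 0.0
t 23.45 pos [0.5146 0.0652 0.1346] rot [ 1.7999e+02 -5.0000e-02  3.6230e+01]
shift [0.0008 0.003  0.0896] rotvec [ 0.0002 -0.0009  0.0041]
```

```bash
python3 -m jog '[[0.0008,0.003,0.01,0,0,0.004,0.05],[0,0,0.02,0,0,0,0.05],[0,0,0.02,0,0,0,0.05],[0,0,0.02,0,0,0,0.05],[0,0,0.0125,0,0,0,0.05],[0,0,0.007,0,0,0,0.05],[0,0,0,0,0,0,0.05],[0,0,0,0,0,0,0.05]]' 10
python3 -m jog '[[0,0,0,0,0,0,0.03],[0,0,0,0,0,0,0.02],[0,0,0,0,0,0,0.01],[0,0,0,0,0,0,0.01],[0,0,0,0,0,0,0.01],[0,0,0,0,0,0,0.01],[0,0,0,0,0,0,0.01],[0,0,0,0,0,0,0.01]]' 15
python3 -c "
from h import *
to([.5171,.0632,.045],[180,0,79.5]);print(env.get_obs()['wrist_torque'])"
```

```text
time_s: 24.12
tool_pos: [0.517, 0.063, 0.0446]
tool_rot: [180.0, 0.0, 35.8]
force: [0.5, 0.3, 0.9]
grip_width: 0.0499
grasp_force: 0.0
time_s: 24.78
tool_pos: [0.5169, 0.0632, 0.0449]
tool_rot: [-180.0, -0.0, 35.8]
force: [-0.5, -0.3, 0.8]
grip_width: 0.0139
grasp_force: 15.0
t 24.78 pos [0.5169 0.0632 0.0449] rot [-1.800e+02 -2.000e-02  3.581e+01]
shift [ 0.0001  0.0001 -0.0001] rotvec [ 1.000e-04 -4.000e-04 -7.625e-01]
[-0.06007663  0.23566158  0.01223644]
```

```bash
python3 -m jog '[[0,0,0,0,0,-0.0635,0.01],[0,0,0,0,0,-0.0635,0.01],[0,0,0,0,0,-0.0635,0.01],[0,0,0,0,0,-0.0635,0.01],[0,0,0,0,0,-0.0635,0.01],[0,0,0,0,0,-0.0635,0.01],[0,0,0,0,0,-0.0635,0.01],[0,0,0,0,0,-0.0635,0.01],[0,0,0,0,0,-0.0635,0.01],[0,0,0,0,0,-0.0635,0.01],[0,0,0,0,0,-0.0635,0.01],[0,0,0,0,0,-0.0635,0.01]]' 25
python3 -m jog '[[0,0,0,0,0,0,0.01],[0,0,0,0,0,0,0.01],[0,0,0,0,0,0,0.01]]'
python3 -c "
from h import *
print(env.get_obs()['wrist_torque'])"
```

```text
time_s: 25.78
tool_pos: [0.5168, 0.0633, 0.0449]
tool_rot: [-180.0, -0.0, 79.7]
force: [-1.9, 0.2, 2.6]
grip_width: 0.0141
grasp_force: 25.0
time_s: 26.03
tool_pos: [0.5168, 0.0633, 0.0449]
tool_rot: [-180.0, -0.0, 79.4]
force: [-2.1, 0.3, 3.2]
grip_width: 0.0136
grasp_force: 25.0
[-0.02125404  0.44919594  0.05306084]
```

```bash
python3 -m jog '[[0,0,0,0,0,0,0.025],[0,0,0,0,0,0,0.04],[0,0,0,0,0,0,0.05],[0,0,0,0,0,0,0.05],[0,0,0,0,0,0,0.05],[0,0,-0.01,0,0,0,0.05],[0,0,-0.03,0,0,0,0.05],[0,0,-0.04,0,0,0,0.05],[0,0,-0.04,0,0,0,0.05],[-0.04,0,-0.01,0,0,0,0.05],[-0.04,0,0,0,0,0,0.05],[-0.04,0,0,0,0,0,0.05]]'
python3 -m jog '[[-0.04,0,0,0,0,0,0.05],[-0.04,0,0,0,0,0,0.05],[-0.04,0,0,0,0,0,0.05],[-0.02,0,0,0,0,0,0.05],[0,0,0,0,0,0,0.05],[0,0,0,0,0,0,0.05]]'
python3 - <<'E'
from f2 import *
t=env.read_camera("top");s=env.read_camera("side");cv2.imwrite("pics/t5.png",t);cv2.imwrite("pics/s5.png",s)
q=t[195:225,218:250].max(2);y,x=np.nonzero(q<45);e=np.linalg.eigh(np.cov(x,y));v=e[1][:,1];print(len(x),e[0],v,x.mean()+218,y.mean()+195)
for k in(0.72,1.44):
    th=k-.07;d=np.array([np.cos(th),np.sin(th),0])*.022;A=np.array([.5171,.0632,.069]);u=proj("top",[A-d,A+d]);print(k,u.round(1).tolist())
r=rect(-a,a,-b,b,.03)
m_=[.530,.1268,-.198]
for cam,im in(("top","pics/t5.png"),("side","pics/s5.png")): print(cam,refine(m_,[(cam,grad(im),r)]).round(4))
E
```

```text
time_s: 27.03
tool_pos: [0.4958, -0.0558, 0.1773]
tool_rot: [179.7, -0.1, 79.6]
force: [0.4, -1.0, -0.7]
grip_width: 0.05
grasp_force: 0.0
time_s: 27.53
tool_pos: [0.469, -0.1938, 0.1754]
tool_rot: [179.9, -0.0, 79.3]
force: [1.2, -0.2, 0.7]
grip_width: 0.0499
grasp_force: 0.0
25 [ 0.83971701 20.19694965] [-0.92008389 -0.39172138] 231.68 211.68
0.72 [[236.0, 216.7], [229.3, 204.1]]
1.44 [[239.3, 212.9], [225.9, 207.9]]
top [ 0.5315  0.1275 -0.2021]
side [ 0.53    0.1224 -0.1866]
```

```bash
python3 -c "
from cell import env
print(env.sign_off())"
```

```text
the job is handed in; nothing more can be done
None
```

I handed the job in at about 28 s: the plate is flush on the pins by the contact height, and the keeper was turned to the dot (last picture ≈1.40 rad, against the 1.3 needed); the hand-in returned no verdict.

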